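# Refit the terminal cover of a control unit

### The arm

A 7-joint arm with a two-finger parallel gripper is mounted at the origin on the work surface. World frame = base frame: x ahead of the robot, y to its left, z up, the work surface at z = 0. Lengths are in m, angles in degrees, forces in N, time in s.
With the tool pointing down it reaches from about 0.35 to 0.9 m from the base axis. Payload 8.1 kg.
Tool frame: the origin (TCP) lies between the finger pads, 19 mm behind the fingertips; this is the grasp point; z points along the fingers, y is the line along which they close (so a half turn about z gives the same grasp; the last joint's range is limited). The gripper opens to 92 mm and grips with 3 to 60 N. Pads are 19 mm wide; open, the fingers measure 130 mm over their backs; the gripper's body (75 mm by 190 mm) begins 47 mm behind the grasp point.
Start: joints at [-69.706, 24.895, 1.432, 90.138, -0.665, 64.973, -4.303], TCP at [0.276, 0.561, 0.246] pointing down, gripper open.
Joint ranges: [-149.89, 149.89], [-25.12, 119.58], [-72.63, 75.52], [4.76, 147.25], [-75.54, 255.54], [6.69, 114.76], [-157.13, 157.13]. Speed limits (degrees/s): [127.2, 127.2, 172.46, 172.46, 180, 180, 180].

### API

Orientations are given as a 3x3 rotation matrix whose columns are the frame's x, y, z axes.
In Python, from bench import observe, snapshot, sign_off gives the robot as it stands.
- The arm moves only by the shell command python3 -m creep 'ROWS' [OPENING]. ROWS is JSON, one flat list of numbers, 6 for each row, row after row: the shift along the tool's x, y, z in units of 40 mm (1.0 is 40 mm), then the turn, a rotation vector about the tool's x, y, z in units of 5 degrees (1.0 is 5 degrees). A call has 1 to 5 rows; each row is the pose to reach, as a shift and turn from the pose commanded when the call began, along the tool's axes at that moment; what a row does not reach only later rows make up. A row lasts 1/12 s, in which the tool goes at most 41.7 mm and 7.16 degrees, less where a joint would pass 70% of its speed; a pose out of reach is approached as far as the arm can. A call with a gripper value outside its range is refused whole. OPENING is the opening, from 0 (shut) to 1 (fully open), set as the call begins (- or left out, the last holds). The fingers move at their own pace and stop on an object; the grip force is fixed at half the most. Time passes only in rows, so rows that repeat a pose let the fingers close. It gives the time, the measured TCP pose, the force, the opening and the grip force at its end, in the units of the state.
- observe(): the state, without advancing time (a new reading comes with each control period).
- snapshot(name): name is "side" or "top" or "wrist"; returns a dict with "image" (480x640x3 uint8, red, green, blue), "depth" (480x640 float32, m along the optical axis (not along the pixel's ray), 0 where there is no reading), "fx", "fy", "cx", "cy" (pixels), "rvec" (rotation vector, rad) and "tvec" (3), from world to camera coordinates, as OpenCV has them. Camera axes: x right, y down, z forward; pixel columns grow to the right and rows downward; lengths in m; the calibration is good to about 2 mm. A picture is of the moment at which its call begins.
- sign_off(): hands the job in; it is judged then, once.
The state is a dict: "time": time; "q": joint angles; "qvel": joint speeds; "joint_efforts": joint torques, N m; "position": TCP position; "ee_rot": TCP orientation; "contact_force": force on the tool from outside, world axes, zero at the start; "wrist_torque": the same for the moment, N m; "gripper_width": finger opening in m; "finger_force": force on a finger pad.
Only numpy, scipy, OpenCV 4.12 (cv2) and the standard library are available. Lean on these libraries where they do the work, as an engineer would, in place of code of your own. Each camera call takes 0.05 s, during which the arm holds its last target. There are 200 camera calls.

### The job

Put the loose terminal cover back on the control unit: hold it tilted by its grip rib, hook its lip under the edge of the fixed deck, then swing it down into the opening and press gently until the spring latch snaps out over its free end and the cover lies fully home, flush with the deck. Feel for the deck's edge and do not force the cover (stay below 20 N), leave the other things on the bench where they are, and let go at the end.

Things in the scene. Friction and masses are not known exactly. Their poses are not given: they have to be found in the camera images.
- board: Wooden board 350 x 190 mm, fixed to the bench, with two aluminium rails along its x; on them the control unit, a grey box 250 x 150 x 85 mm, is clamped. Origin: middle of the rails' tops, z up; x from the unit's deck end to its latch end. The unit stands on the rails anywhere from 25 mm back to 25 mm forward along x of its drawn place over the origin: this shift is not measured, feel for it.
- ledge (a point): drawn place of the ledge, the middle of the lower edge of the deck's rim: (-55, 0, 81) mm in the board's frame; the real one is shifted along x with the unit. The deck is the fixed, 4 mm thick top (z 81 to 85) of the unit's -x part. Below it the box is hollow: 24 mm back (-x) to a bulkhead, 75 mm down to the floor.
- opening (a point): drawn centre of the opening for the cover, at seat height: (16.75, 0, 76) mm in the board's frame, shifted with the unit. It spans 143.5 mm along x from the ledge to the far wall, and y -62.5 to +62.5 mm between side walls; all tops are at z = 85. Seats 10 mm wide, top z = 76, run along both side walls from 10 mm past the ledge to the far wall.
- latch (a joint): slam latch, 36 mm wide, 18 mm high, on the middle of the far frame. 0 = spring bolt fully out; grows to 0.009 m as it is pushed back along +x. Spring 2 to 4 N. The bolt's upper front is bevelled (62 deg from level, 12 mm high): a cover end pressed down on it drives it back (3 to 7 N there, more if pressed nearer the lip), then it snaps out. Its tip is at z = 86, 6.5 mm over the opening.
- cover: Terminal cover, grey painted metal with a black rib, 0.24 to 0.42 kg, lying flat on the bench: plate 140 (x) x 120 (y) x 9 mm with a lip along its -x edge and a grip rib on top. Origin: centre of the plate's underside, z up. Seated: underside at z = 76 mm in the board's frame, axes parallel; play 3.5 mm in x (its plate's -x side 0 to 3.5 mm from the ledge), 5 mm in y.
- cover_lip (a point): middle of the lip's outer edge, half way up: (-86, 0, 1.5) mm in the cover's frame. The lip is 92 mm wide (y), 3 mm thick, flush with the underside, and sticks out 16 mm from the plate (x -70 to -86), with a 6 mm step above it. Seated it lies under the ledge with 2 mm of height to spare.
- cover_end (a point): middle of the top edge of the cover's free end, away from the lip: (70, 0, 9) mm in the cover's frame; seated it is at z = 85 mm in the board's frame
- cover_grip (a point): point in the grip rib, (5, 0, 32) mm in the cover's frame: a good TCP point, fingers closing along the cover's x. The rib is 12 mm thick (x), 60 mm long (y), centred at x = 5, from z = 9 to 39 mm.
- screwdriver: bystander: screwdriver, 200 mm, lying in front of the robot, to be left alone
- parts_bin: bystander: open blue parts bin 88 x 112 x 48 mm on the right of the work; origin under its centre
- jar: bystander: red jar with black cap, 72 mm across, 85 mm high, on the right of the work; origin under its centre
- wrench: bystander: wrench, 180 mm, lying on the left of the work
Things that resemble listed ones, but are neither listed nor needed, are in the scene too. What is meant by the cover is not orange, and is the smaller of those in its own colour.

How it is judged (in metres and radians):
On the way:
1. the cover is hooked: tilted by more than 0.1 rad, squarely over the opening, with its lip's edge down in the opening, lower than the ledge and at most 16 mm in front of the ledge's drawn place (x of cover_lip in the frame of board between -0.105 and -0.039 m and y of cover_lip in the frame of board between -0.01 and 0.01 m and z of cover_lip in the frame of board between 0.05 and 0.081 m and angle between the y axis of cover and the y axis of board, either way round below 0.1 rad and angle between cover's own z axis and vertical above 0.1 rad), for 0.2 s.
At the end, for the whole second after the job is handed in: the cover lies at rest in the opening, its lip under the deck, both ends flush with the deck within about 2 mm, its tilt under 0.025 rad, and the latch bolt sprung out (within 1.5 mm) over its free end (x of cover_lip in the frame of board below -0.039 m and z of cover_lip in the frame of board between 0.0755 and 0.0797 m and z of cover_end in the frame of board between 0.0833 and 0.0867 m and y of cover_lip in the frame of board between -0.006 and 0.006 m and angle between cover's own z axis and vertical below 0.025 rad and value of joint latch below 0.0015 m and linear speed of cover below 0.01 m/s); the robot touches nothing.
It fails at once if cover and unit pressed together with more than 20 N (contact force between cover and board above 20 N).
It fails at once if the screwdriver, parts bin, jar or wrench moved by more than 20 mm (distance of any of screwdriver, parts_bin, jar, wrench from where it was at the start of the episode above 0.02 m).
It also fails if it takes over 67 s, if anything falls off the work surface, if the arm or the gripper's body presses on something with over 40 N, if the wrist force passes 120 N, or if a joint passes its speed limit or range.

## Working session

There is one attempt and no reset: what is moved stays moved. The work goes in short steps, Python scripts to look and compute and a shell command to move; the robot and the scene stay as the last step left them, time stands still between calls to the robot, and variables do not carry over. Pictures are saved under pics/ and viewed, at most 10 in all, crops included, and the job is handed in when it is done.

```bash
ls; mkdir -p pics
python3 - <<'E'
from bench import *
import cv2,numpy as np
s=observe();print({k:np.round(v,3).tolist() for k,v in s.items()})
for n in("top","side"):
    d=snapshot(n);cv2.imwrite(f"pics/{n}0.png",d["image"][:,:,::-1]);np.savez(f"{n}0.npz",**d)
    R=cv2.Rodrigues(np.array(d["rvec"]))[0];print(n,d["fx"],d["cx"],d["cy"],-R.T@np.array(d["tvec"]).ravel())
E
```

```text
pics
{'time': 0.0, 'q': [-69.707, 24.938, 1.432, 90.191, -0.664, 64.974, -4.303], 'qvel': [0.015, 0.002, 0.015, 0.066, 0.016, 0.077, 0.077], 'joint_efforts': [-0.0, -66.786, 0.985, -31.446, -0.061, 0.043, 0.0], 'position': [0.276, 0.56, 0.245], 'ee_rot': [[-0.897, 0.441, -0.001], [0.441, 0.897, -0.002], [-0.0, -0.002, -1.0]], 'contact_force': [0.01, 1.426, 0.447], 'wrist_torque': [-0.007, 0.025, 0.03], 'finger_force': 0.0, 'gripper_width': 0.092}
top 519.3382225551899 311.1263568891293 235.8206452722705 [0.33241866 0.01208861 1.2721888 ]
side 436.1537970147731 316.5982752215734 237.0521600627443 [-0.03545964 -0.70854456  0.64772034]
```

View pics/top0.png

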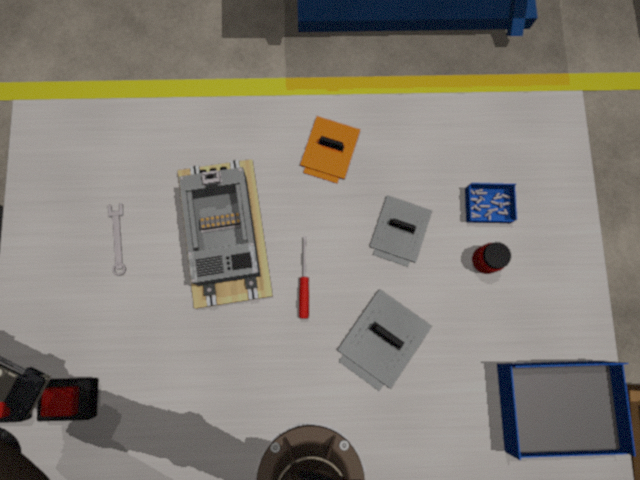

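View pics/side0.png

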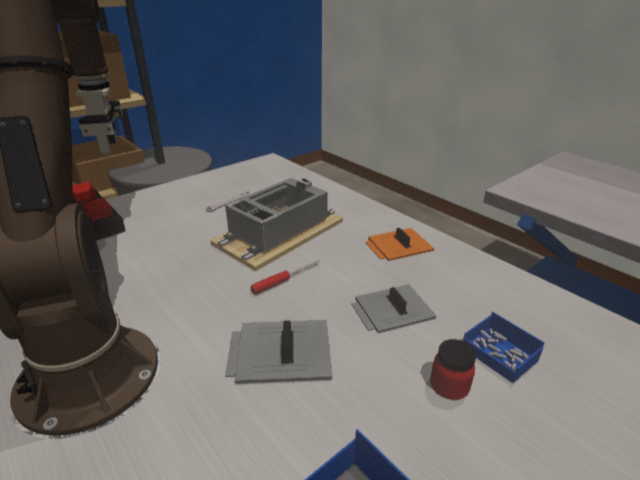

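The top view shows the cover wanted at about (400,230), which is the smaller grey one with its lip at the lower edge (395,262). The unit is at (218,225) on the wooden board, latch at the top (210,175) and deck at the bottom (225,265). The side view agrees. The larger grey cover (385,338) and the orange one are decoys.

```bash
cat > h.py <<'E'
import numpy as np,cv2
def cam(d):
    R=cv2.Rodrigues(np.array(d["rvec"]).ravel())[0];return R,np.array(d["tvec"]).ravel()
def ray(d,uv,z):
    R,t=cam(d);uv=np.atleast_2d(uv).astype(float)
    v=np.c_[(uv[:,0]-d["cx"])/d["fx"],(uv[:,1]-d["cy"])/d["fy"],np.ones(len(uv))]@R
    c=-R.T@t;return c+v*((z-c[2])/v[:,2])[:,None]
def cloud(d):
    R,t=cam(d);D=d["depth"];v,u=np.indices(D.shape)
    p=np.stack([(u-d["cx"])/d["fx"]*D,(v-d["cy"])/d["fy"]*D,D],-1);return (p-t)@R
def rect(p):
    (c,s,a)=cv2.minAreaRect((p[:,:2]*1000).astype(np.float32));b=cv2.boxPoints((c,s,a));return np.round(c,1),np.round(s,1),round(a,2),np.round(b,1).tolist()
E
python3 - <<'E'
from h import *
d=np.load("top0.npz");im=d["image"];P=cloud(d);Z=P[...,2]
hsv=cv2.cvtColor(im,cv2.COLOR_RGB2HSV)
print("table z",np.median(Z[300:340,200:280]),"std",Z[300:340,240:280].std())
def big(m):
    m=cv2.morphologyEx(m.astype(np.uint8),cv2.MORPH_OPEN,np.ones((3,3)))
    n,l,s,c=cv2.connectedComponentsWithStats(m);i=1+np.argmax(s[1:,4]);return l==i
def roi(u0,u1,v0,v1):
    m=np.zeros(im.shape[:2],bool);m[v0:v1,u0:u1]=1;return m
# board wood
w=(hsv[...,0]>12)&(hsv[...,0]<32)&(hsv[...,1]>60)&roi(165,285,150,315)
zb=np.median(Z[w]);ys,xs=np.nonzero(w);print("board z",zb,"n",w.sum(),rect(ray(d,np.c_[xs,ys],zb)))
# unit top: height
r=roi(165,285,150,315);hist,e=np.histogram(Z[r],bins=np.arange(0,.2,.004));print([(round(a,3),h) for a,h in zip(e,hist) if h>40])
zt=Z[roi(200,250,255,275)];print("deck z",np.median(zt))
m=big(r&(abs(Z-np.median(zt))<.006));ys,xs=np.nonzero(m);print("unit",rect(ray(d,np.c_[xs,ys],np.median(zt))))
# cover
r=roi(360,440,185,272);c=r&(hsv[...,2]<np.median(hsv[...,2][300:340,240:280])-25)
print("cov V",np.median(hsv[...,2][215:250,385:395]),np.median(hsv[...,2][300:340,240:280]),"z",np.median(Z[232:250,380:410]))
c=r&(Z>.0055);k=big(c);ys,xs=np.nonzero(k);print("plate",rect(ray(d,np.c_[xs,ys],.009)))
rib=r&(hsv[...,2]<60);rib=big(rib);ys,xs=np.nonzero(rib);print("rib z",np.median(Z[rib]),rect(ray(d,np.c_[xs,ys],.039)))
v=im.copy();v[w]=[255,0,0];v[m]=[0,255,0];v[k]=[0,0,255];v[rib]=[255,255,0]
cv2.imwrite("pics/m.png",cv2.resize(v[150:315,165:445,::-1],None,fx=2.8,fy=2.8,interpolation=0))
E
```

```text
table z 0.00039785146477877483 std 0.0777915570600595
board z 0.016680893362613327 n 2805 (array([582.8, 198.5]), array([348.9, 189.2]), 7.58, [[397.3999938964844, 269.20001220703125], [422.3999938964844, 81.69999694824219], [768.2000122070312, 127.69999694824219], [743.2999877929688, 315.20001220703125]])
[(np.float64(0.0), np.int64(4061)), (np.float64(0.004), np.int64(553)), (np.float64(0.008), np.int64(163)), (np.float64(0.012), np.int64(1115)), (np.float64(0.016), np.int64(1142)), (np.float64(0.02), np.int64(218)), (np.float64(0.024), np.int64(305)), (np.float64(0.028), np.int64(927)), (np.float64(0.032), np.int64(1026)), (np.float64(0.036), np.int64(233)), (np.float64(0.04), np.int64(55)), (np.float64(0.044), np.int64(67)), (np.float64(0.048), np.int64(86)), (np.float64(0.052), np.int64(224)), (np.float64(0.056), np.int64(251)), (np.float64(0.06), np.int64(88)), (np.float64(0.064), np.int64(47)), (np.float64(0.068), np.int64(66)), (np.float64(0.072), np.int64(81)), (np.float64(0.076), np.int64(61)), (np.float64(0.08), np.int64(48)), (np.float64(0.084), np.int64(46)), (np.float64
[... 386 characters left out ...]
.11151840928619638
unit (array([583.8, 197.7]), array([250.5, 150.5]), 7.67, [[449.70001220703125, 255.60000610351562], [469.70001220703125, 106.4000015258789], [718.0, 139.8000030517578], [697.9000244140625, 289.0]])
cov V 120.0 165.0 z 0.008927402341967264
plate (array([ 584. , -241.3]), array([119.7, 140.6]), 69.19, [[497.0, -272.29998779296875], [628.4000244140625, -322.20001220703125], [671.0, -210.3000030517578], [539.5999755859375, -160.3000030517578]])
rib z 0.0309701737474403 (array([ 583.7, -236.3]), array([64.2, 19. ]), 70.83, [[564.2000122070312, -263.5], [582.0999755859375, -269.79998779296875], [603.2000122070312, -209.10000610351562], [585.2999877929688, -202.89999389648438]])
```

View pics/m.png

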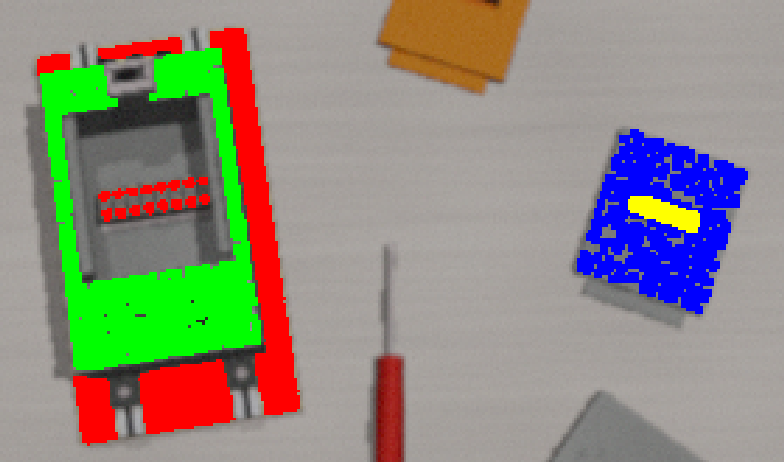

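Checks: the board measures 349x189 mm, the unit 250x150 mm and the plate 140x120 mm, all matching the given sizes. The swing to a point above the cover is an arc about the base of five equal chords (17° each).

```bash
python3 -m creep '[-4.57,-0.68,0,0,0,3.4,-4.57,-0.68,0,0,0,3.4,-4.57,-0.68,0,0,0,3.4,-4.57,-0.68,0,0,0,3.4,-4.57,-0.68,0,0,0,3.4]' 1
python3 -m creep '[-4.57,-0.68,0,0,0,3.4,-4.57,-0.68,0,0,0,3.4,-4.57,-0.68,0,0,0,3.4,-4.57,-0.68,0,0,0,3.4,-4.57,-0.68,0,0,0,3.4]'
python3 -m creep '[-4.57,-0.68,0,0,0,3.4,-4.57,-0.68,0,0,0,3.4,-4.57,-0.68,0,0,0,3.4,-4.57,-0.68,0,0,0,3.4,-4.57,-0.68,0,0,0,3.4]'
python3 -m creep '[-4.57,-0.68,0,0,0,3.4,-4.57,-0.68,0,0,0,3.4,-4.57,-0.68,0,0,0,3.4,-4.57,-0.68,0,0,0,3.4,-4.57,-0.68,0,0,0,3.4]'
python3 -m creep '[-4.57,-0.68,0,0,0,3.4,-4.57,-0.68,0,0,0,3.4,-4.57,-0.68,0,0,0,3.4,-4.57,-0.68,0,0,0,3.4,-4.57,-0.68,0,0,0,3.4]'
python3 -m creep '[0,0,0,0,0,0,0,0,0,0,0,0,0,0,0,0,0,0]'
python3 - <<'E'
from bench import *
from h import *
s=observe();print(s["position"],s["ee_rot"],s["contact_force"])
d=snapshot("wrist");cv2.imwrite("pics/w1.png",d["image"][:,:,::-1]);np.savez("w1.npz",**d)
R,t=cam(d);print(d["fx"],-R.T@t,R[2])
E
```

```text
time: 0.52
position: [0.4332, 0.4507, 0.2454]
ee_rot: [[-0.725, 0.689, 0.003], [0.689, 0.725, -0.003], [-0.004, -0.0, -1.0]]
contact_force: [1.1, 0.1, -0.2]
gripper_width: 0.0918
finger_force: 0.0
time: 0.93
position: [0.5461, 0.3044, 0.2455]
ee_rot: [[-0.491, 0.871, 0.002], [0.871, 0.491, -0.003], [-0.004, -0.0, -1.0]]
contact_force: [0.3, -1.0, 0.4]
gripper_width: 0.0918
finger_force: 0.0
time: 1.35
position: [0.6113, 0.1315, 0.2455]
ee_rot: [[-0.215, 0.977, 0.001], [0.977, 0.215, -0.003], [-0.004, -0.0, -1.0]]
contact_force: [-0.2, -0.3, 0.2]
gripper_width: 0.0918
finger_force: 0.0
time: 1.77
position: [0.6231, -0.0528, 0.2456]
ee_rot: [[0.08, 0.997, -0.0], [0.997, -0.08, -0.003], [-0.003, 0.0, -1.0]]
contact_force: [0.2, -1.3, 0.2]
gripper_width: 0.0916
finger_force: 0.0
time: 2.18
position: [0.5805, -0.2325, 0.2457]
ee_rot: [[0.368, 0.93, -0.001], [0.93, -0.368, -0.003], [-0.003, 0.0, -1.0]]
contact_force: [0.1, -1.2, 0.4]
gripper_width: 0.0915
finger_force: 0.0
time: 2.43
position: [0.5837, -0.2245, 0.2451]
ee_rot: [[0.36, 0.933, -0.0], [0.933, -0.36, 0.001], [0.001, -0.001, -1.0]]
contact_force: [0.2, 0.8, -0.2]
gripper_width: 0.0919
finger_force: 0.0
[ 0.58366354 -0.22446542  0.24506744] [[ 3.60246716e-01  9.32856947e-01 -4.68300858e-04]
 [ 9.32856617e-01 -3.60246006e-01  1.16046293e-03]
 [ 9.13842396e-04 -8.54910515e-04 -9.99999217e-01]] [ 0.15510073  0.77933698 -0.16355662]
382.01016763838084 [ 0.60949514 -0.15701929  0.38497677] [-0.09650911 -0.24828425 -0.96386769]
```

View pics/w1.png

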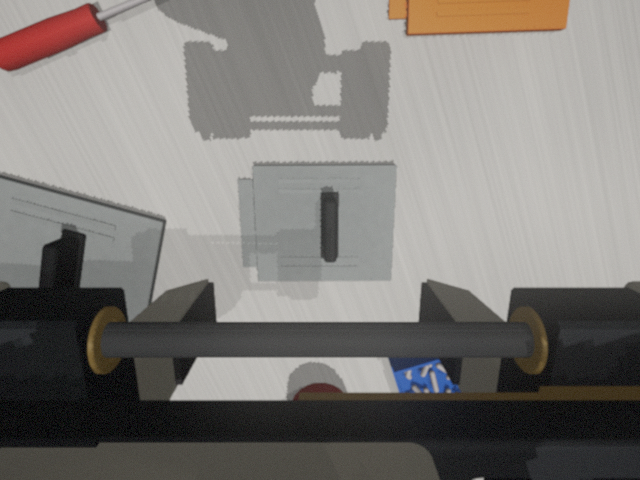

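The wrist view shows the whole cover: plate at px x 253–395, y 162–282, rib at (330,225), lip on the left at x≈243. I'll refine the pose from it.

Run:
```python
from h import *
d=np.load("w1.npz");im=d["image"];P=cloud(d);Z=P[...,2]
r=np.zeros(Z.shape,bool);r[150:290,232:410]=1
def big(m):
    n,l,s,c=cv2.connectedComponentsWithStats(m.astype(np.uint8));i=1+np.argmax(s[1:,4]);return l==i
pl=big(r&(Z>.006));ys,xs=np.nonzero(pl);print("plate",rect(ray(d,np.c_[xs,ys],.009)))
lp=cv2.morphologyEx((r&(Z>.0015)).astype(np.uint8),cv2.MORPH_OPEN,np.ones((3,3)))>0;lp=big(lp);ys,xs=np.nonzero(lp);print("all",rect(ray(d,np.c_[xs,ys],.006)))
rib=big(r&(im.max(2)<60));print("rib z p95",np.percentile(Z[rib],[5,50,95]));ys,xs=np.nonzero(rib);print("ribcol",rect(ray(d,np.c_[xs,ys],.039)))
top=r&(Z>.034);ys,xs=np.nonzero(top);print("ribtop",top.sum(),rect(ray(d,np.c_[xs,ys],.039)))
```

```text
plate (array([ 584.8, -241.5]), array([121. , 140.3]), 69.23, [[497.79998779296875, -273.1000061035156], [629.0, -322.8999938964844], [671.9000244140625, -209.8000030517578], [540.7000122070312, -160.0]])
all (array([ 577.7, -238.6]), array([122.1, 156. ]), 69.13, [[483.0, -267.79998779296875], [628.9000244140625, -323.3999938964844], [672.2999877929688, -209.3000030517578], [526.5, -153.6999969482422]])
rib z p95 [0.01186197 0.01634411 0.03893084]
ribcol (array([ 586.8, -233. ]), array([55.3, 11. ]), 60.0, [[568.2000122070312, -254.1999969482422], [577.7000122070312, -259.70001220703125], [605.2999877929688, -211.6999969482422], [595.7999877929688, -206.3000030517578]])
ribtop 904 (array([ 584.5, -232. ]), array([130. , 162.4]), 67.76, [[484.70001220703125, -261.5], [635.0999755859375, -323.0], [684.2999877929688, -202.60000610351562], [533.9000244140625, -141.10000610351562]])
```

```bash
python3 -m creep '[-0.39,0.30,1,0,0,-0.06,-0.39,0.30,2,0,0,-0.06,-0.39,0.30,3,0,0,-0.06,-0.39,0.30,4,0,0,-0.06,-0.39,0.30,4.4,0,0,-0.06]' |grep -E "pos|force"
python3 -m creep '[0,0,0.3,0,0,0,0,0,0.6,0,0,0,0,0,0.9,0,0,0,0,0,0.9,0,0,0,0,0,0.9,0,0,0]'
python3 - <<'E'
from bench import *
from h import *
d=snapshot("wrist");cv2.imwrite("pics/w2.png",d["image"][:,:,::-1])
E
```

```text
position: [0.5869, -0.241, 0.0639]
contact_force: [-0.5, 0.2, -0.9]
finger_force: 0.0
time: 3.32
position: [0.5893, -0.2445, 0.0339]
ee_rot: [[0.356, 0.934, 0.0], [0.934, -0.356, -0.0], [0.0, 0.0, -1.0]]
contact_force: [0.8, -0.2, 0.7]
gripper_width: 0.0919
finger_force: 0.0
```

View pics/w2.png

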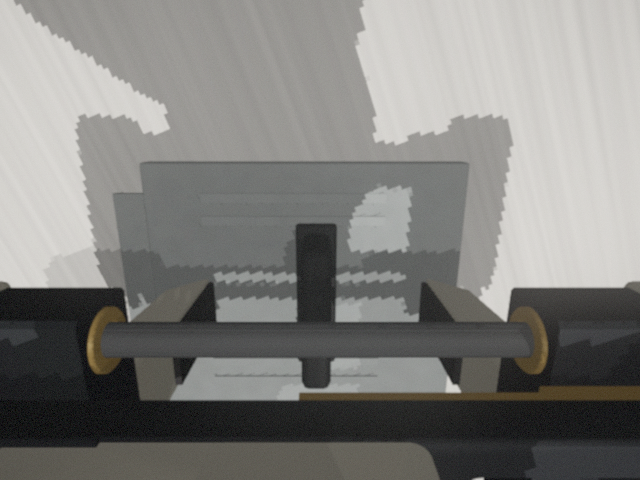

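The fingers straddle the rib, which sits at x≈316 midway between the pads (about 317). Now close and lift a little.

```bash
python3 -m creep '[0,0,0,0,0,0,0,0,0,0,0,0,0,0,0,0,0,0,0,0,0,0,0,0,0,0,0,0,0,0]' 0
python3 -m creep '[0,0,0,0,0,0,0,0,0,0,0,0,0,0,0,0,0,0]'
python3 -m creep '[0,0,-0.5,0,0,0,0,0,-1,0,0,0,0,0,-2,0,0,0,0,0,-3,0,0,0,0,0,-3,0,0,0]' 
python3 -m creep '[0,0,0,0,0,0,0,0,0,0,0,0,0,0,0,0,0,0]'
```

```text
time: 3.78
position: [0.589, -0.2447, 0.0338]
ee_rot: [[0.356, 0.934, 0.0], [0.934, -0.356, -0.0], [0.0, 0.0, -1.0]]
contact_force: [-0.1, 0.1, -0.0]
gripper_width: 0.0633
finger_force: 0.0
time: 4.03
position: [0.5889, -0.2447, 0.0335]
ee_rot: [[0.356, 0.934, -0.0], [0.934, -0.356, 0.0], [0.0, -0.0, -1.0]]
contact_force: [0.4, -0.3, 0.1]
gripper_width: 0.0429
finger_force: 0.0
time: 4.45
position: [0.5922, -0.247, 0.1612]
ee_rot: [[0.357, 0.934, 0.01], [0.934, -0.357, -0.004], [0.0, 0.011, -1.0]]
contact_force: [1.7, -1.8, 1.2]
gripper_width: 0.0098
finger_force: 0.0
time: 4.7
position: [0.5881, -0.2441, 0.1522]
ee_rot: [[0.356, 0.934, -0.002], [0.934, -0.356, 0.001], [0.0, -0.002, -1.0]]
contact_force: [0.5, 0.9, -0.3]
gripper_width: 0.0004
finger_force: 0.0
```

The fingers close slowly (about 85 mm/s) and I lifted before they arrived. Reopen, and check that the cover has not moved.

```bash
for i in 1 2; do python3 -m creep '[0,0,0,0,0,0,0,0,0,0,0,0,0,0,0,0,0,0,0,0,0,0,0,0,0,0,0,0,0,0]' 1 >/dev/null; done
python3 -m creep '[0,0,0,0,0,0,0,0,0,0,0,0,0,0,0,0,0,0]' | grep width
python3 - <<'E'
from bench import *
from h import *
for n,r0 in(("wrist",None),("top",(360,440,185,272))):
    d=snapshot(n);Z=cloud(d)[...,2];P=cloud(d)
    r=(abs(P[...,0]-.585)<.12)&(abs(P[...,1]+.241)<.12)&(Z>.006)&(Z<.013)
    m=cv2.morphologyEx(r.astype(np.uint8),cv2.MORPH_OPEN,np.ones((3,3)));k,l,s,c=cv2.connectedComponentsWithStats(m);i=1+np.argmax(s[1:,4])
    ys,xs=np.nonzero(l==i);print(n,rect(ray(d,np.c_[xs,ys],.009))[:3])
E
```

```text
gripper_width: 0.0825
wrist (array([ 584.6, -241. ]), array([118.9, 139.8]), 69.15)
top (array([ 646.8, -214.2]), array([20.2, 39. ]), 86.97)
```

The cover has not moved: the wrist view gives the same centre within 0.5 mm (the top view is blocked by the arm). Grasp again with time to close.

```bash
python3 -m creep '[0.04,0,0.8,0,0,0,0.04,0,1.6,0,0,0,0.04,0,2.4,0,0,0,0.04,0,3.0,0,0,0,0.04,0,3.0,0,0,0]' 1|grep -E "pos|width"
for i in 1 2 3; do python3 -m creep '[0,0,0,0,0,0,0,0,0,0,0,0,0,0,0,0,0,0,0,0,0,0,0,0,0,0,0,0,0,0]' 0; done | grep -E "pos|width|force"
```

```text
position: [0.5885, -0.2426, 0.03]
gripper_width: 0.0917
position: [0.5898, -0.2433, 0.0343]
contact_force: [0.1, 0.5, 0.2]
gripper_width: 0.0632
finger_force: 0.0
position: [0.5895, -0.2432, 0.0335]
contact_force: [0.4, 0.8, -0.2]
gripper_width: 0.0299
finger_force: 0.0
position: [0.5895, -0.2432, 0.0335]
contact_force: [-0.3, -0.5, -0.3]
gripper_width: 0.0116
finger_force: 30.0
```

Gripped (11.6 mm wide, 30 N). Next is to refine the board frame and ledge estimate from the first top view and compute the carry.

```bash
cat >> h.py <<'E'
YAW=np.radians(7.62);O=np.array([.5830,.1983,.0263])
B=np.array([[np.cos(YAW),-np.sin(YAW),0],[np.sin(YAW),np.cos(YAW),0],[0,0,1]])
G=np.array([5,0,33.5])/1000
def delta(lip,th,dyaw=0,s=None):
    """tool rows (units) to put cover_lip at board point lip (mm) with tilt th deg"""
    from bench import observe
    from scipy.spatial.transform import Rotation as Ro
    s=s or observe();R0=np.array(s["ee_rot"]);p0=np.array(s["position"])
    C=B@Ro.from_euler("zy",[dyaw,-th],degrees=True).as_matrix()
    p=O+B@(np.array(lip)/1000)+C@(G-np.array([-86,0,1.5])/1000)
    T=np.c_[C[:,1],C[:,0],-C[:,2]]
    return p,np.round(R0.T@(p-p0)/.04,3),np.round(np.degrees(Ro.from_matrix(R0.T@T).as_rotvec())/5,3)
def lip(s=None):
    from bench import observe
    s=s or observe();T=np.array(s["ee_rot"]);C=np.c_[T[:,1],T[:,0],-T[:,2]]
    Cb=B.T@C;f=lambda q:np.round(B.T@(np.array(s["position"])+C@(np.array(q)/1000-G)-O)*1000,2)
    return dict(t=round(s["time"],2),lip=f([-86,0,1.5]),end=f([70,0,9]),tilt=round(np.degrees(np.arcsin(Cb[2,0])),2),yaw=round(np.degrees(np.arctan2(Cb[1,0],Cb[0,0])),2),roll=round(np.degrees(np.arcsin(Cb[2,1])),2),F=np.round(B.T@s["contact_force"],1),w=s["gripper_width"])
E
python3 - <<'E'
from h import *
d=np.load("top0.npz");P=cloud(d);Q=(P-O)@B*1000;Z=Q[...,2]
top=(abs(Z-85)<5)&(abs(Q[...,1])<80)&(abs(Q[...,0])<150)
print("deck z med",np.median(Z[top&(Q[...,0]<-65)]),"far frame",np.median(Z[top&(Q[...,0]>100)&(abs(Q[...,1])>30)]),"seats",)
ys,xs=np.nonzero(top);q=(ray(d,np.c_[xs,ys],O[2]+.085)-O)@B*1000
for y0 in(-50,-35,-20,0,20,35,50):
    k=abs(q[:,1]-y0)<4;x=q[k,0];print(y0,"back",x.min().round(1),"ledge",x[x<0].max().round(1),"far",x[x>0].min().round(1),x.max().round(1))
for x0 in(-100,20,50):
    k=abs(q[:,0]-x0)<4;y=q[k,1];print(x0,y.min().round(1),y[y<0].max().round(1),y[y>0].min().round(1),y.max().round(1))
print(delta([-30,0,150],15))
print(lip())
E
```

```text
deck z med 85.14328314484393 far frame 84.84372040000707 seats
-50 back -124.2 ledge -53.7 far 88.7 126.0
-35 back -122.8 ledge -53.9 far 88.5 126.1
-20 back -124.5 ledge -54.1 far 88.6 125.4
0 back -124.2 ledge -54.4 far 84.3 87.7
20 back -123.3 ledge -53.8 far 89.8 124.6
35 back -124.6 ledge -54.0 far 89.6 126.0
50 back -122.9 ledge -28.1 far 4.4 124.4
-100 -74.7 -0.1 0.2 74.3
20 -75.4 -63.1 62.4 74.4
50 -75.0 -63.0 50.4 73.2
(array([0.63217889, 0.20487934, 0.23076216]), array([10.846, -2.994, -4.931]), array([-2.938,  0.745, -5.667]))
{'t': 7.55, 'lip': array([-132.1 , -394.99,  -24.81]), 'end': array([   4.99, -469.42,  -17.31]), 'tilt': np.float64(-0.0), 'yaw': np.float64(-28.5), 'roll': np.float64(0.0), 'F': array([-0.4, -0.5, -0.3]), 'w': 0.011583836976103185}
```

```bash
python3 -m creep '[0,0,-0.3,0,0,0,0,0,-1,0,0,0,0,0,-2,0,0,0,0,0,-3,0,0,0,0,0,-4,0,0,0]' |grep -E "pos|width|force"
python3 -m creep '[0,0,-0.6,0,0,0,0,0,-1,0,0,0,0,0,-1,0,0,0]' |grep -E "pos|width|force"
python3 -m creep '[0.5,0,0,0,0,-0.3,1.2,0,0,0,0,-0.7,2,-0.1,0,0,0,-1.1,2.9,-0.1,0,0,0,-1.5,3.7,-0.2,0,0,0,-1.9]'|grep -E "pos|width|force"
python3 -m creep '[0.75,0,0,0,0,-0.3,1.5,0,0,0,0,-0.7,2.25,-0.1,0,0,0,-1.1,3,-0.1,0,0,0,-1.5,3.7,-0.2,0,0,0,-1.9]'|grep -E "pos|width|force"
python3 -m creep '[0.75,0,0,0,0,-0.3,1.5,0,0,0,0,-0.7,2.25,-0.1,0,0,0,-1.1,2.6,-0.1,0,0,0,-1.5,2.6,-0.2,0,0,0,-1.8]'|grep -E "pos|width|force"
python3 -m creep '[0,0,0,0,0,0,0,0,0,0,0,0,0,0,0,0,0,0]' >/dev/null
python3 - <<'E'
from h import *
print(delta([-30,0,120],15));print(lip())
E
```

```text
position: [0.5887, -0.2431, 0.1957]
contact_force: [0.7, -0.1, -3.6]
gripper_width: 0.0116
finger_force: 30.0
position: [0.5908, -0.2442, 0.2383]
contact_force: [0.9, -0.1, -3.8]
gripper_width: 0.0115
finger_force: 30.0
position: [0.6346, -0.0999, 0.2322]
contact_force: [1.2, 0.5, -1.6]
gripper_width: 0.0122
finger_force: 30.0
position: [0.6556, 0.0465, 0.232]
contact_force: [0.2, -0.0, -3.0]
gripper_width: 0.0119
finger_force: 30.0
position: [0.6504, 0.1545, 0.2316]
contact_force: [-0.1, 1.1, -3.0]
gripper_width: 0.0119
finger_force: 30.0
(array([0.63217889, 0.20487934, 0.20076216]), array([ 1.502, -0.305,  0.812]), array([-3.006,  0.03 , -0.134]))
{'t': 9.72, 'lip': array([-29.89, -59.15, 175.02]), 'end': array([126.1 , -61.  , 182.45]), 'tilt': np.float64(-0.03), 'yaw': np.float64(-0.68), 'roll': np.float64(-0.06), 'F': array([ 0.9,  0.6, -3.6]), 'w': 0.011742166650965743}
```

```bash
python3 -m creep '[0.5,-0.1,0.2,-0.8,0,0,1,-0.2,0.4,-1.6,0,-0.1,1.5,-0.3,0.6,-2.4,0,-0.13,1.5,-0.3,0.81,-3,0,-0.13,1.5,-0.3,0.81,-3,0,-0.13]'|grep -E "pos|width|force"
python3 -m creep '[0,0,0,0,0,0,0,0,0,0,0,0,0,0,0,0,0,0]' >/dev/null
python3 - <<'E'
from h import *
from bench import *
print(lip());print(delta([-38,0,76],17))
d=snapshot("side");cv2.imwrite("pics/s3.png",cv2.resize(d["image"][130:290,180:390,::-1],None,fx=3.5,fy=3.5));np.savez("s3.npz",**d)
E
```

```text
position: [0.6288, 0.2068, 0.1989]
contact_force: [-1.6, -0.5, -4.2]
gripper_width: 0.0119
finger_force: 30.0
{'t': 10.38, 'lip': array([-28.21,   0.18, 121.34]), 'end': array([120.49,   0.23, 169.08]), 'tilt': np.float64(15.05), 'yaw': np.float64(0.01), 'roll': np.float64(-0.1), 'F': array([ 1. , -0. , -3.5]), 'w': 0.011739814697088336}
(array([0.62231754, 0.20356005, 0.15950758]), array([-0.005, -0.559,  0.954]), array([-0.391,  0.02 ,  0.003]))
```

View pics/s3.png

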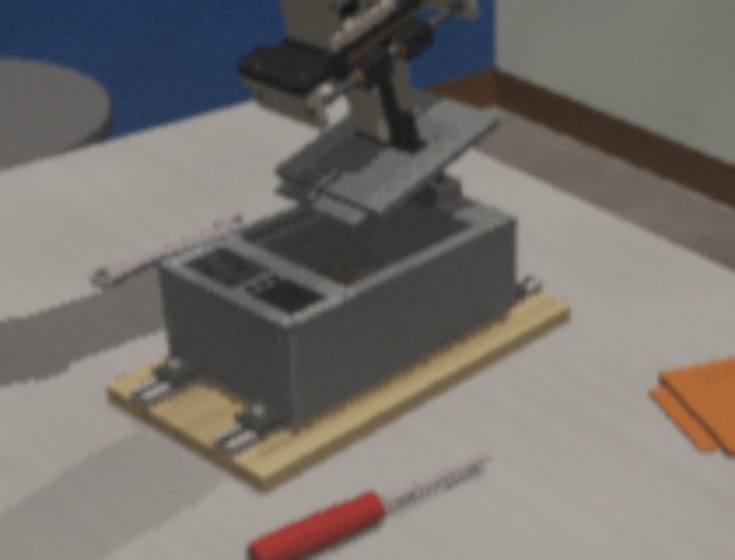

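The picture agrees with the computed pose: the cover is tilted with its lip low, squarely over the opening. Now put the lip down into the opening in front of the ledge.

```bash
python3 -m creep '[0,-0.58,0,-0.39,0,0,0,-0.58,0.3,-0.39,0,0,0,-0.58,0.6,-0.39,0,0,0,-0.58,0.85,-0.39,0,0,0,-0.58,1.04,-0.39,0,0]'|grep -E "pos|width|force"
python3 -m creep '[0,0,0,0,0,0,0,0,0,0,0,0,0,0,0,0,0,0]' >/dev/null
python3 - <<'E'
from h import *
print(lip());print(delta([-60,0,72.4],17))
E
```

```text
position: [0.6221, 0.2051, 0.1543]
contact_force: [1.9, -1.6, 8.8]
gripper_width: 0.012
finger_force: 30.2
{'t': 11.1, 'lip': array([-38.68,   1.33,  71.92]), 'end': array([108.32,   1.7 , 124.69]), 'tilt': np.float64(17.0), 'yaw': np.float64(0.14), 'roll': np.float64(-0.09), 'F': array([ 0.4, -1.4, -0.7]), 'w': 0.011778382198195322}
(array([0.60051182, 0.2006428 , 0.15590758]), array([-0.038, -0.506, -0.168]), array([-0.001,  0.01 ,  0.027]))
```

A light touch (about 3 N up) came on the way down. I'll look at what is touching.

Run:
```python
from h import *
from bench import *
ims=[]
for n,c in(("side",(150,270,200,360)),("top",(140,320,150,300))):
    d=snapshot(n);np.savez(f"{n}4.npz",**d);ims.append(cv2.resize(d["image"][c[0]:c[1],c[2]:c[3],::-1],(400,300 if n=="side" else 480),interpolation=2))
ims[0]=cv2.copyMakeBorder(ims[0],0,180,0,0,0)
cv2.imwrite("pics/c4.png",np.hstack(ims));print(lip())
```

```text
{'t': 11.2, 'lip': array([-38.9 ,   1.48,  71.94]), 'end': array([108.08,   1.88, 124.74]), 'tilt': np.float64(17.01), 'yaw': np.float64(0.15), 'roll': np.float64(-0.08), 'F': array([ 0.4, -0. ,  0.1]), 'w': 0.012012961867420992}
```

View pics/c4.png

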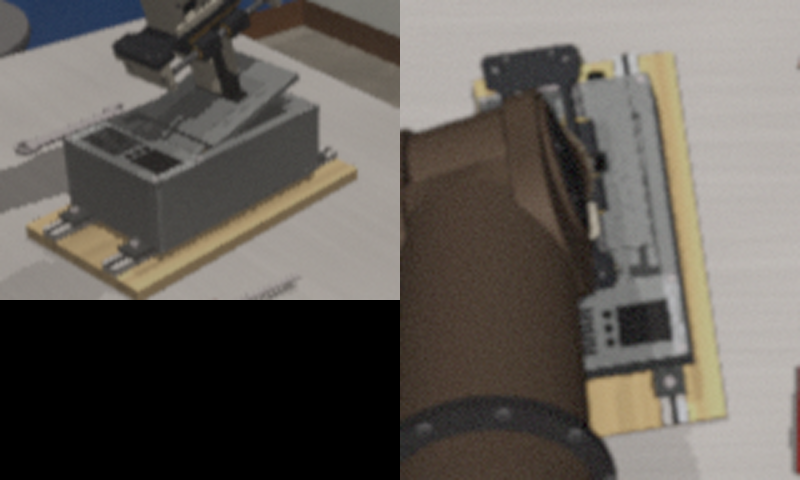

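Run:
```python
from h import *
from bench import *
print(lip())
s=observe();T=np.array(s["ee_rot"]);C=np.c_[T[:,1],T[:,0],-T[:,2]];p=np.array(s["position"])
dw=snapshot("wrist");np.savez("w4.npz",**dw)
cv2.imwrite("pics/w4.png",dw["image"][:,:,::-1])
for n,d in(("side",np.load("side4.npz")),("wrist",dw)):
    P=cloud(d);q=((P-p)@C+G)*1000   # cover frame
    b=(P-O)@B*1000
    m=(abs(q[...,0])<66)&(abs(q[...,1])<57)&(abs(q[...,2]-9)<5)&((abs(q[...,1])>38)|(q[...,0]<-20))&(d["depth"]>0)
    a=q[m];A=np.c_[a[:,:2],np.ones(len(a))];c=np.linalg.lstsq(A,a[:,2],rcond=None)[0];print(n,m.sum(),"plane z=",c[2],"slopes deg",np.degrees(c[:2]))
    w=(abs(b[...,2]-85)<3)&(abs(b[...,0])<120)&(abs(b[...,1])>55)&(abs(b[...,1])<80)
    for sgn in(-1,1):
        e=w&(sgn*b[...,1]>0)
        if e.sum()>30:print(" wall",sgn,e.sum(),np.percentile(sgn*b[e][:,1],[1,99]),"z",np.median(b[e][:,2]))
    k=(abs(q[...,2]-9)<2.5)&(abs(q[...,0])<66)&(abs(q[...,1])<66)
    print(" plate y",np.percentile(q[k][:,1],[0.5,99.5]),"x",np.percentile(q[(abs(q[...,2]-9)<2.5)&(abs(q[...,1])<55)&(abs(q[...,0])<80)][:,0],[.5,99.5]))
```

```text
{'t': 11.2, 'lip': array([-38.9 ,   1.48,  71.94]), 'end': array([108.08,   1.88, 124.74]), 'tilt': np.float64(17.01), 'yaw': np.float64(0.15), 'roll': np.float64(-0.08), 'F': array([ 0.4, -0. ,  0.1]), 'w': 0.012012961867420992}
side 553 plane z= 8.050467390218888 slopes deg [-0.47184449 -0.04321355]
 wall -1 292 [55.54617722 79.27218607] z 83.65739925187253
 wall 1 111 [55.06172024 73.98350555] z 83.6596642241809
 plate y [-63.8983336   57.62603345] x [-72.42599525  66.39907318]
wrist 20925 plane z= 9.860671601625555 slopes deg [-0.27272338  0.15087131]
 wall 1 14983 [55.62920942 74.93782141] z 85.6024813108813
 plate y [-47.79175227  63.22274572] x [-68.97709351  68.97335743]
```

View pics/w4.png

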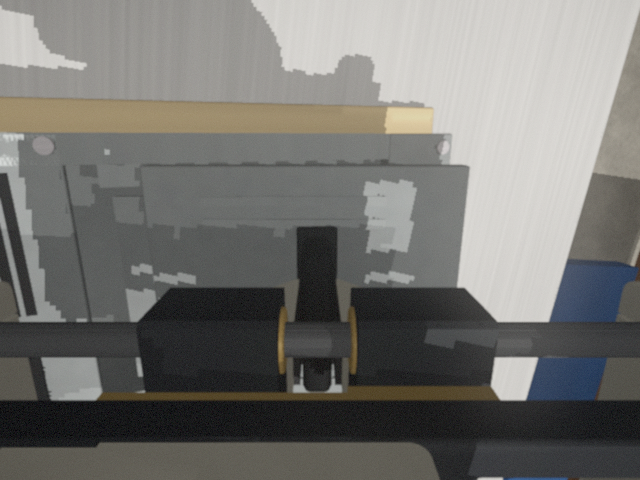

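The wrist view shows the lip corner at (115,195) down in the opening and the plate's +y edge (row 165) practically on the +y wall's inner edge (row 162). It rubs there. I'll lift 12 mm, shift about 2 mm to −y, then lower again.

```bash
python3 -m creep '[0,0.04,-0.14,0,0,0,0,0.088,-0.287,0,0,0,-0.055,0.088,-0.287,0,0,0,-0.055,0.088,-0.287,0,0,0,-0.055,0.088,-0.287,0,0,0]'|grep -E "contact"
python3 -c "
from h import *
print(lip())"
python3 -m creep '[0,-0.022,0.07,0,0,0,0,-0.044,0.14,0,0,0,0,-0.06,0.19,0,0,0,0,-0.06,0.19,0,0,0,0,-0.06,0.19,0,0,0]'|grep -E "contact"
python3 -c "
from h import *
print(lip())"
python3 -m creep '[0,-0.014,0.048,0,0,0,0,-0.028,0.095,0,0,0,0,-0.028,0.095,0,0,0,0,-0.028,0.095,0,0,0]'|grep -E "contact"
python3 -c "
from h import *
print(lip())"
```

```text
contact_force: [-0.4, -0.3, -3.2]
{'t': 11.67, 'lip': array([-39.58,  -0.69,  83.65]), 'end': array([107.46,  -0.27, 136.32]), 'tilt': np.float64(16.95), 'yaw': np.float64(0.16), 'roll': np.float64(-0.08), 'F': array([-0.4, -0.3, -3.2]), 'w': 0.01189159413333979}
contact_force: [0.2, -0.1, -2.1]
{'t': 12.08, 'lip': array([-39.78,  -0.63,  75.15]), 'end': array([107.29,  -0.17, 127.7 ]), 'tilt': np.float64(16.91), 'yaw': np.float64(0.17), 'roll': np.float64(-0.1), 'F': array([ 0.1, -0.1, -2.1]), 'w': 0.011757560748463368}
contact_force: [-0.1, -0.5, 0.4]
{'t': 12.42, 'lip': array([-39.17,  -0.51,  71.83]), 'end': array([ 1.0783e+02, -7.0000e-02,  1.2457e+02]), 'tilt': np.float64(16.99), 'yaw': np.float64(0.17), 'roll': np.float64(-0.07), 'F': array([-0.2, -0.5,  0.4]), 'w': 0.011469886137176482}
```

The plate's underside had reached the seats, about where the geometry puts them (so the deck is roughly 0.7 mm higher than I assumed). Raise 3 mm, slide the lip toward the ledge, and check the force.

```bash
sed -i 's/.0263\])/.0270])/' h.py
python3 -m creep '[0,0.023,-0.077,0,0,0,0,-0.11,-0.117,0,0,0,0,-0.24,-0.157,0,0,0,0,-0.38,-0.2,0,0,0,0,-0.503,-0.237,0,0,0]'|grep -E "contact"
python3 -m creep '[0,0,0,0,0,0,0,0,0,0,0,0,0,0,0,0,0,0]'|grep -E "contact"
python3 -c "
from h import *
print(lip())"
```

```text
contact_force: [-0.2, -0.6, -2.9]
contact_force: [-0.0, -0.4, -3.1]
{'t': 13.08, 'lip': array([-61.36,  -0.51,  74.22]), 'end': array([ 8.5660e+01, -5.0000e-02,  1.2694e+02]), 'tilt': np.float64(16.97), 'yaw': np.float64(0.18), 'roll': np.float64(-0.07), 'F': array([-0.1, -0.4, -3.1]), 'w': 0.011907855177416087}
```

```bash
python3 -m creep '[0,-0.062,-0.01,0,0,0,0,-0.062,-0.01,0,0,0,0,-0.062,-0.01,0,0,0]'|grep -E "contact"
python3 -m creep '[0,-0.062,-0.01,0,0,0,0,-0.062,-0.01,0,0,0,0,-0.062,-0.01,0,0,0]'|grep -E "contact"
python3 -m creep '[0,-0.031,-0.01,0,0,0,0,-0.031,-0.01,0,0,0,0,-0.031,-0.01,0,0,0]'|grep -E "contact"
python3 -c "
from h import *
print(lip())"
python3 -m creep '[0,-0.031,-0.01,0,0,0,0,-0.031,-0.01,0,0,0,0,-0.031,-0.01,0,0,0]'|grep -E "contact"
python3 -c "
from h import *
print(lip())"
```

```text
contact_force: [-0.5, 0.4, -2.4]
contact_force: [0.1, 0.3, -2.2]
contact_force: [2.3, 0.3, -2.8]
{'t': 13.83, 'lip': array([-67.25,  -0.64,  73.69]), 'end': array([ 79.73,  -0.21, 126.5 ]), 'tilt': np.float64(17.01), 'yaw': np.float64(0.16), 'roll': np.float64(-0.07), 'F': array([ 2.3, -0. , -2.8]), 'w': 0.011586809255104706}
contact_force: [5.6, -0.0, -3.9]
{'t': 14.08, 'lip': array([-67.48,  -0.63,  74.08]), 'end': array([ 79.39,  -0.24, 127.19]), 'tilt': np.float64(17.13), 'yaw': np.float64(0.15), 'roll': np.float64(-0.06), 'F': array([ 5.6, -0.7, -3.9]), 'w': 0.0117206866070566}
```

The ledge is felt: contact begins with the lip at x≈−67.2, which puts the ledge at ≈ −54 (shift about +1 mm), agreeing with the image. It is hooked. Back off about 1.5 mm, then swing down about the step's edge.

```bash
cat > plan.py <<'E'
import sys
from h import *
print(lip())
for a in sys.argv[1:]:
    th,cx,cz=map(float,a.split(","));t=np.radians(th);c,s=np.cos(t),np.sin(t)
    print(th,*delta([cx-16*c+7.5*s,-.4,cz-16*s-7.5*c],th)[1:])
E
python3 plan.py 17,-52.5,85.8 14,-52.4,85.7 11,-52.3,85.5
```

```text
{'t': 14.08, 'lip': array([-67.48,  -0.63,  74.08]), 'end': array([ 79.39,  -0.24, 127.19]), 'tilt': np.float64(17.13), 'yaw': np.float64(0.15), 'roll': np.float64(-0.06), 'F': array([ 5.6, -0.7, -3.9]), 'w': 0.0117206866070566}
17.0 [-0.     0.046  0.022] [0.026 0.004 0.028]
14.0 [-0.     0.077  0.124] [0.626 0.005 0.028]
11.0 [-0.     0.102  0.23 ] [1.226 0.005 0.028]
```

```bash
python3 -m creep '[0,0.06,0.022,0.026,0,0.028,0,0.06,0.022,0.026,0,0.028,0,0.06,0.022,0.026,0,0.028]'|grep -E "contact"
python3 plan.py 14,-52.4,85.7 11,-52.3,85.5
```

```text
contact_force: [0.9, -0.1, -3.1]
{'t': 14.33, 'lip': array([-67.06,  -0.38,  73.27]), 'end': array([ 80.14,  -0.3 , 125.46]), 'tilt': np.float64(16.77), 'yaw': np.float64(0.03), 'roll': np.float64(-0.05), 'F': array([ 0.9, -0.2, -3.1]), 'w': 0.01178506840684639}
14.0 [-0.002  0.068  0.087] [0.554 0.009 0.006]
11.0 [-0.002  0.094  0.193] [1.154 0.009 0.005]
```

```bash
python3 -m creep '[0,0.068,0.045,0.28,0,0,0,0.068,0.087,0.55,0,0,0,0.068,0.087,0.55,0,0,0,0.068,0.087,0.55,0,0]'|grep -E "contact"
python3 plan.py 11,-52.3,85.5 8,-52.3,85.4
```

```text
contact_force: [-1.0, -0.4, -3.2]
{'t': 14.67, 'lip': array([-65.9 ,  -0.57,  74.41]), 'end': array([ 83.61,  -0.53, 119.58]), 'tilt': np.float64(14.06), 'yaw': np.float64(0.01), 'roll': np.float64(-0.06), 'F': array([-1.1, -0.3, -3.2]), 'w': 0.011457803788187873}
11.0 [0.003 0.027 0.102] [0.612 0.011 0.002]
8.0 [0.003 0.051 0.205] [1.212 0.011 0.002]
```

```bash
python3 -m creep '[0,0.014,0.051,0.31,0,0,0,0.027,0.102,0.61,0,0,0,0.039,0.155,0.91,0,0,0,0.051,0.205,1.21,0,0,0,0.051,0.205,1.21,0,0]'|grep -E "contact"
python3 -m creep '[0,0,0,0,0,0]'|grep -E "contact"
python3 plan.py 6.5,-52.3,85.3 5,-52.3,85.2 3,-52.3,85.1
```

```text
contact_force: [0.7, -0.5, -3.2]
contact_force: [0.3, -0.2, -2.6]
{'t': 15.17, 'lip': array([-67.01,  -0.56,  75.73]), 'end': array([ 86.4 ,  -0.54, 105.  ]), 'tilt': np.float64(8.05), 'yaw': np.float64(0.01), 'roll': np.float64(-0.06), 'F': array([ 0.3, -0.2, -2.6]), 'w': 0.01163205959277682}
6.5 [0.003 0.014 0.053] [0.311 0.012 0.001]
5.0 [0.003 0.027 0.105] [0.611 0.012 0.001]
3.0 [0.003 0.044 0.174] [1.011e+00 1.200e-02 1.000e-03]
```

Free so far. Now the latch, in small steps.

```bash
python3 -m creep '[0,0.007,0.026,0.155,0,0,0,0.014,0.053,0.31,0,0,0,0.014,0.053,0.31,0,0]'|grep -E "contact"
python3 -m creep '[0,0.006,0.026,0.15,0,0,0,0.013,0.052,0.3,0,0,0,0.013,0.052,0.3,0,0]'|grep -E "contact"
python3 plan.py 4,-52.3,85.15 3,-52.3,85.1
python3 -m creep '[0,0.007,0.035,0.2,0,0,0,0.007,0.035,0.2,0,0,0,0.007,0.035,0.2,0,0]'|grep -E "contact"
python3 plan.py 3,-52.3,85.1 2,-52.3,85 0,-52.3,84.9
```

```text
contact_force: [-3.0, -0.6, -1.5]
contact_force: [-2.7, 0.7, 0.3]
{'t': 15.67, 'lip': array([-67.32,  -0.34,  76.72]), 'end': array([87.46, -0.3 , 97.56]), 'tilt': np.float64(4.91), 'yaw': np.float64(0.01), 'roll': np.float64(-0.04), 'F': array([-2.6,  1.1,  0.3]), 'w': 0.011896203556023001}
4.0 [-0.003  0.002  0.04 ] [0.183 0.007 0.003]
3.0 [-0.003  0.012  0.074] [0.383 0.007 0.003]
contact_force: [-3.7, -0.5, -3.0]
{'t': 15.92, 'lip': array([-68.23,  -0.42,  76.36]), 'end': array([86.9 , -0.36, 94.42]), 'tilt': np.float64(3.89), 'yaw': np.float64(0.02), 'roll': np.float64(-0.06), 'F': array([-3.7, -0.1, -3. ]), 'w': 0.011685967369203564}
3.0 [-0.001  0.021  0.026] [0.178 0.011 0.003]
2.0 [-0.001  0.031  0.061] [0.378 0.011 0.003]
0.0 [-0.001  0.049  0.13 ] [0.778 0.011 0.003]
```

```bash
python3 -m creep '[0,0.01,0.02,0.18,0,0,0,0.01,0.028,0.18,0,0,0,0.01,0.028,0.18,0,0]'|grep -E "contact"
python3 -m creep '[0,0.01,0.035,0.2,0,0,0,0.01,0.035,0.2,0,0,0,0.01,0.035,0.2,0,0]'|grep -E "contact"
python3 plan.py 1,-52.5,85 0,-52.5,85
python3 -m creep '[0,0.005,0.034,0.2,0,0,0,0.005,0.034,0.2,0,0,0,0.005,0.034,0.2,0,0]'|grep -E "contact"
python3 plan.py 0,-52.5,85
```

```text
contact_force: [-3.1, 0.6, -2.4]
contact_force: [-3.5, -0.1, -3.3]
{'t': 16.42, 'lip': array([-68.15,  -0.44,  77.08]), 'end': array([87.49, -0.4 , 90.1 ]), 'tilt': np.float64(2.03), 'yaw': np.float64(0.01), 'roll': np.float64(-0.05), 'F': array([-3.5,  0.4, -3.3]), 'w': 0.011722300135919893}
1.0 [-0.     0.009  0.037] [0.206 0.01  0.002]
0.0 [-0.     0.018  0.07 ] [0.406 0.01  0.002]
contact_force: [-3.7, 0.0, -3.4]
{'t': 16.67, 'lip': array([-68.36,  -0.4 ,  77.35]), 'end': array([87.48, -0.36, 87.69]), 'tilt': np.float64(1.05), 'yaw': np.float64(0.01), 'roll': np.float64(-0.05), 'F': array([-3.7,  0.5, -3.4]), 'w': 0.012127359067994137}
0.0 [-0.001  0.011  0.038] [0.209 0.009 0.002]
```

```bash
python3 -m creep '[0,0.01,0.038,0.2,0,0,0,0.01,0.038,0.2,0,0,0,0.01,0.038,0.2,0,0]'|grep -E "contact"
python3 plan.py 0,-52.5,84.8
python3 -m creep '[0,0,0.015,0.05,0,0,0,0,0.015,0.05,0,0,0,0,0.015,0.05,0,0]'|grep -E "contact"
python3 plan.py 0,-52.5,84.8
```

```text
contact_force: [1.3, -0.7, -4.9]
{'t': 16.92, 'lip': array([-67.71,  -0.56,  77.48]), 'end': array([88.27, -0.56, 85.34]), 'tilt': np.float64(0.13), 'yaw': np.float64(-0.0), 'roll': np.float64(-0.05), 'F': array([ 1.2, -0.8, -4.9]), 'w': 0.011568062496339135}
0.0 [ 0.003 -0.018  0.01 ] [ 0.026  0.011 -0.001]
contact_force: [0.4, -0.1, -2.8]
{'t': 17.17, 'lip': array([-68.33,  -0.5 ,  77.49]), 'end': array([87.69, -0.49, 84.61]), 'tilt': np.float64(-0.14), 'yaw': np.float64(0.0), 'roll': np.float64(-0.04), 'F': array([ 0.4, -0.1, -2.8]), 'w': 0.011805208352256276}
0.0 [ 0.002 -0.006 -0.001] [-0.028  0.009  0.001]
```

The −x spring push vanished (from −3.7 to about 0 N), so the bolt has snapped out. Press gently onto the seats to make sure it is home.

```bash
python3 -m creep '[0,0,0.02,0,0,0,0,0,0.02,0,0,0,0,0,0.02,0,0,0]'|grep -E "contact"
python3 plan.py
python3 -m creep '[0,0,0.02,0,0,0,0,0,0.02,0,0,0,0,0,0.02,0,0,0]'|grep -E "contact"
python3 plan.py
```

```text
contact_force: [-0.5, 0.2, -1.1]
{'t': 17.42, 'lip': array([-68.41,  -0.45,  76.9 ]), 'end': array([87.6 , -0.42, 84.04]), 'tilt': np.float64(-0.13), 'yaw': np.float64(0.01), 'roll': np.float64(-0.03), 'F': array([-0.5,  0.3, -1.1]), 'w': 0.012104133940363174}
contact_force: [-2.6, -1.5, 6.8]
{'t': 17.67, 'lip': array([-68.44,  -0.42,  76.73]), 'end': array([87.57, -0.4 , 83.89]), 'tilt': np.float64(-0.13), 'yaw': np.float64(0.01), 'roll': np.float64(-0.02), 'F': array([-2.8, -1.2,  6.8]), 'w': 0.011810987317803301}
```

Firmly seated (about 10 N on the seats). Ease off, open, and rise straight up.

```bash
python3 -m creep '[0,0,-0.02,0,0,0,0,0,-0.02,0,0,0]'|grep -E "contact"
for i in 1 2; do python3 -m creep '[0,0,0,0,0,0,0,0,0,0,0,0,0,0,0,0,0,0,0,0,0,0,0,0,0,0,0,0,0,0]' 0.6|grep -E "contact|width"; done
python3 -m creep '[0,0,-0.3,0,0,0,0,0,-0.7,0,0,0,0,0,-1.4,0,0,0,0,0,-2.2,0,0,0,0,0,-2.8,0,0,0]'|grep -E "contact|width"
python3 -m creep '[0,-1,0,0,0,0,0,-2,0,0,0,0,0,-3,0,0,0,0,0,-4,0,0,0,0,0,-5,0,0,0,0]'>/dev/null
python3 -m creep '[0,0,0,0,0,0,0,0,0,0,0,0,0,0,0,0,0,0]'|grep -E "pos|contact|width"
python3 - <<'E'
from h import *
from bench import *
d=snapshot("side");cv2.imwrite("pics/s9.png",cv2.resize(d["image"][150:270,190:350,::-1],(800,600),interpolation=2))
for n in("wrist","side"):
    d=snapshot(n);q=(cloud(d)-O)@B*1000;dd=d["depth"]>0
    for nm,(x0,x1,y0,y1) in dict(platelow=(-45,-10,-50,50),platehi=(50,80,-50,50),deck=(-110,-60,-50,50),far=(95,120,35,70),wall=(-40,80,66,73),bolt=(90,105,-12,12)).items():
        m=dd&(q[...,0]>x0)&(q[...,0]<x1)&(q[...,1]>y0)&(q[...,1]<y1)&(q[...,2]>60)&(q[...,2]<110)
        if m.sum()>20:print(n,nm,m.sum(),np.median(q[m][:,2]).round(1))
E
```

```text
contact_force: [-1.4, -0.3, 2.6]
contact_force: [0.5, -0.1, 1.2]
gripper_width: 0.0405
contact_force: [0.6, 0.1, 0.2]
gripper_width: 0.055
contact_force: [1.1, 0.7, 0.3]
gripper_width: 0.0549
position: [0.408, 0.1748, 0.2491]
contact_force: [0.6, -0.0, 0.7]
gripper_width: 0.0553
wrist platelow 5608 84.9
wrist platehi 2089 84.9
wrist deck 8115 85.2
wrist wall 1265 84.9
side platelow 207 82.7
side platehi 107 82.6
side deck 320 83.2
side far 39 82.7
side wall 35 82.4
side bolt 28 99.7
```

View pics/s9.png

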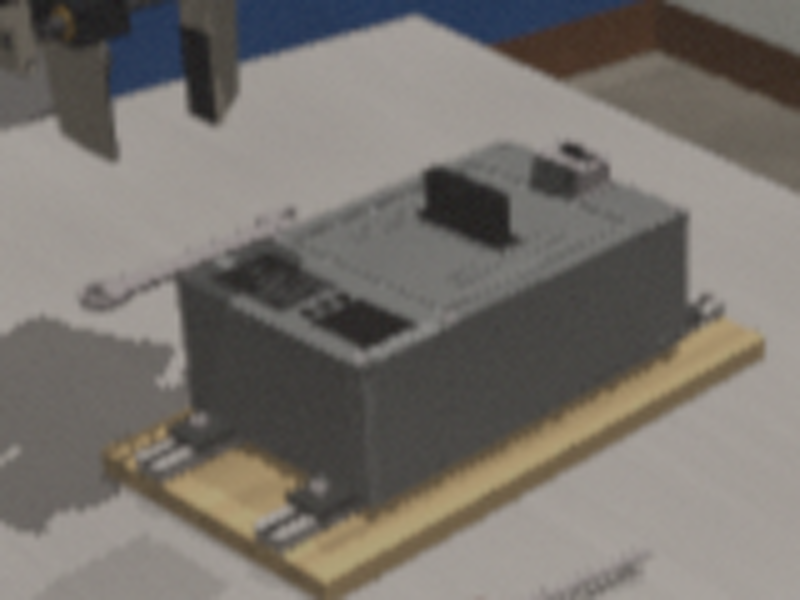

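The cover lies flush: plate 84.9 mm at both ends, walls 84.9 and deck 85.2. The latch at about (570,170) stands over its free end, and the gripper is clear.

```bash
python3 -c "
from bench import *
print(sign_off())"
```

```text
the job is handed in; nothing more can be done
None
```

The job is handed in at about 19 s: the cover was hooked under the deck and pressed home flush, the latch snapped out over its free end (felt as its spring push vanishing), and the gripper is clear. The first grasp closed on nothing and was redone, and I did not re-measure the bystanders at the end.

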